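# Close a spring-loaded pump housing on its dowels and hold it shut

## Task

Get the pump housing ready for its screws: first swing the fixture's hinged strap down over the lower half's foot until it lies fully home in its forked catch, then pick up the loose cover and fit it onto the two dowel pins of the lower half. The spring plunger in the middle pushes the cover off, so press the cover down until the two halves meet flush, and finish while still holding them pressed shut with the strap still closed; leave the bottle, the bearing and the steel block where they are.

Things in the scene. Friction and masses are not known exactly. Their poses are not given: they have to be found in the camera images.
- fixture: Dark steel fixture fixed to the bench: base plate 170 x 230 x 12 mm with low stops round a nest. Origin at bench level under the nest's centre; z up, y along the nest's long side. At x = -62 mm stand a hinge (two cheeks, y = +62 mm) and a forked catch (two prongs, y = -62 mm, tops 42 mm above the bench).
- strap_pivot (a point): Hinge axis of the strap, 30 mm above the bench, at (-62, +62, 30) mm in the fixture's frame; the axis runs along the fixture's x. Axes as the fixture's.
- strap (a joint): Angle of the steel strap, rad: 0 = closed, a hard stop, lying level along the fixture's -y from the pivot over the foot and between the catch prongs; grows as it swings up, 1.57 = upright. Starts between 0.9 and 1.35. The hinge is stiff: the strap stays where it is left (closed too, no snap) and 1 to 2 N on the tab moves it down.
- strap_tab (a point): Centre of the upper face of the tab at the strap's free end, 165 mm from the pivot along the strap. The strap is 16 mm wide, 10 mm thick (pivot at mid-thickness), 182 mm from pivot to tip; tab 24 mm wide, 34 mm long. Turns with the strap: -y points from pivot to tip, z is the upper face's normal. Closed: 35 mm above the bench, 41 mm past the catch.
- housing_face (a point): Lower half of the pump housing: aluminium block 70 x 120 x 45 mm, loose in the nest with 1.5 mm play each way, a 12 mm thick foot reaching 43 mm out at -x under the strap. Site: centre of its flat top (joint) face, 57 mm above the bench; y along the 120 mm side, z up. Steel dowels of 10 mm, tapered over the top 6 mm, stand 20 mm above the face at x = 0, y = +45 and -45 mm.
- cover_center (a point): Cover (upper half): aluminium, about 0.4 kg, flat on the bench left or right of the fixture, joint face down. Plate 70 x 120 x 14 mm, two 12 mm through holes at x = 0, y = +-45 mm; a boss to grip, 30 mm (x) by 44 mm (y), rises 34 mm above the plate. Site: centre, 24 mm above the joint face, 24 mm below the boss top; z up. Fits either way round. Closed: 24 mm above housing_face.
- gauge_block: Bystander: bare steel block 50 x 75 x 25 mm lying on the bench on the other side of the fixture from the cover. Origin at the centre of its underside.
- bearing: Bystander: steel bearing ring, 52 mm across, 15 mm high, lying on the bench beyond the fixture. Origin at the centre of its underside.
- oil_bottle: Bystander: white plastic bottle, 56 mm across, 150 mm tall, standing beyond the fixture. Origin at the centre of its underside.
- plunger (a joint): Spring plunger, 26 mm across, in the middle of the lower half's joint face. Value: how far it is pressed, m. At 0 it stands 8 mm above the face; at 0.008 it is level with it. Pressing takes 6 N at first and 11 N at 0.008 m; it springs back when let go, lifting the cover.

How it is judged (in metres and radians):
On the way, in this order (a step that is already met when the one before it is completed fails the run):
1. the strap is swung down into its catch (value of joint strap below 0.06 rad), for 0.2 s.
2. the cover is on both dowels (horizontal distance between cover_center and housing_face below 0.004 m and angle between the y axis of cover_center and the y axis of housing_face, either way round below 0.06 rad and z of cover_center in the frame of housing_face below 0.036 m), for 0.2 s.
At the end, for the whole second after the job is handed in: Strap within 0.06 rad of closed; cover on both dowels (within 3 mm and 0.05 rad), its joint face within 1.8 mm of the lower half's and parallel to it, the lower half seated level in the nest; the halves press on each other with more than 6 N, the gripper is holding the cover and nothing moves (value of joint strap below 0.06 rad and horizontal distance between cover_center and housing_face below 0.003 m and angle between the y axis of cover_center and the y axis of housing_face, either way round below 0.05 rad and angle between the z axis of cover_center and the z axis of housing_face, either way round below 0.03 rad and z of cover_center in the frame of housing_face between 0.021 and 0.0258 m and angle between housing_face's own z axis and vertical below 0.03 rad and height (world z) of housing_face below 0.06 m and contact force between cover and housing above 6 N and contact force between the fingers and cover above 2 N and linear speed of cover below 0.02 m/s); the arm keeps its last pose, push and grip.
It fails at once if the bottle, the bearing or the steel block is moved by more than 3 cm (distance of any of gauge_block, bearing, oil_bottle from where it was at the start of the episode above 0.03 m).
It also fails if it takes over 59 s, if anything falls off the work surface, if the arm or the gripper's body presses on something with over 40 N, if the wrist force passes 120 N, or if a joint passes its speed limit or range.

## Robot

A 6-joint arm with a two-finger parallel gripper is mounted at the origin on the work surface. World frame = base frame: x ahead of the robot, y to its left, z up, the work surface at z = 0. Lengths are in m, angles in degrees, forces in N, time in s.
With the tool pointing down it reaches from about 0.25 to 0.725 m from the base axis. Payload 9.7 kg.
Tool frame: the origin (TCP) lies on the centre line of the jaws, within the pads' length; the fingertips stand tip_reach ahead of it and the grasp point (between the pads) lies 2 mm behind it (tip_reach is the distance from the TCP to the fingertips, in m); z points along the fingers, y is the direction in which the jaws open and shut (so a half turn about z gives the same grasp; the last joint's range is limited). The gripper opens to 85 mm and grips with 20 to 120 N. Pads are 22 mm wide; open, the fingers measure 114 mm over their backs; the gripper's body (76 mm by 85 mm) begins 54 mm behind the grasp point. The pads swing forward as they close: fully open they stand 13 mm farther back than shut.
Start: joints at [70.302, 4.979, 10.078, 95.1, 0, 90], TCP at [0.185, 0.518, 0.248] pointing down, gripper open.
Joint ranges: [-179.16, 179.16], [-48.56, 103.87], [-65.8, 70.77], [-126.05, 130.52], [-82.76, 87.17], [-180, 180]. Speed limits (degrees/s): [127.2, 127.2, 147.25, 180, 180, 180].

## Interface

Orientations are given as [roll, pitch, yaw] about the fixed x, y, z axes, in that order (R = Rz(yaw) Ry(pitch) Rx(roll)).
In Python, from workcell import get_obs, camera, calibration, job_done, tip_reach gives the robot as it stands.
- The arm moves only by the tool apply_moves, never from a script. Its argument "rows" is a list of rows, each a list of 7 numbers: the shift along the world's x, y, z in mm, then the turn, a rotation vector about the world's x, y, z in degrees, then the closure, from 0 (fully open) to 1 (shut). A call has 1 to 20 rows; each row shifts and turns the commanded pose from where the row before left it; what a row does not reach is not made up. A row lasts 1/8 s, in which the tool goes at most 62.5 mm and 10.7 degrees, less where a joint would pass 70% of its speed; a pose out of reach is approached as far as the arm can. A call with a gripper value outside its range is refused whole. The fingers move at their own pace and stop on an object; "grip_force" is the grip in N (left out, the last holds). Time passes only in rows, so rows that do not move let the fingers close. It gives the time, the measured TCP pose, the force and the opening at its end, in the units of the state.
- get_obs(): the state, without advancing time (a new reading comes with each control period).
- camera(name): name is "scene" or "side" or "wrist"; returns the picture (480x640x3 uint8, red, green, blue); there is no depth.
- calibration(name): a dict with "intrinsics" (3x3 intrinsics, pixels), "T" (4x4, takes a point from camera to world coordinates); the wrist camera has in their place "mount" (4x4, takes a point from camera to tool coordinates, whose origin is the TCP and whose axes are the flange's). Camera axes: x right, y down, z forward; pixel columns grow to the right and rows downward; lengths in m; the calibration is good to about 2 mm. A picture is of the moment at which its call begins: read the wrist's pose just before it. calibration takes no time and is no camera call.
- job_done(): hands the job in, once; it reports no verdict.
The state is a dict: "time": time; "q": joint angles; "qd": joint speeds; "joint_efforts": joint torques, N m; "ee_pos": TCP position; "tcp_rot": TCP orientation; "wrist_force": force on the tool from outside, world axes, zero at the start; "torque": the same for the moment, N m; "opening": finger opening in m.
Only numpy, scipy, OpenCV 4.12 (cv2) and the standard library are available. Lean on these libraries where they do the work, as an engineer would, in place of code of your own. Each camera call takes 0.05 s, during which the arm holds its last target.

## Working session

There is one attempt and no reset: what is moved stays moved. The work goes in short steps, Python scripts to look and compute and a tool call to move; the robot and the scene stay as the last step left them, time stands still between calls to the robot, and variables do not carry over. Pictures are saved under pics/ and viewed, and the job is handed in when it is done.

Besides the shell and the picture viewer there is one more tool, called after "Call:" as name(argument=value, ...), one argument or row to a line, values as JSON. apply_moves: Moves the arm, as the interface text tells. Its arguments: {"type":"object","properties":{"rows":{"type":"array","items":{"type":"array","items":{"type":"number"}}},"grip_force":{"type":"number"}},"required":["rows"]}

```bash
mkdir -p pics; ls; python3 - <<'E'
from workcell import *
import cv2, numpy as np
np.set_printoptions(precision=4,suppress=True)
print(get_obs()); print(tip_reach if not callable(tip_reach) else tip_reach())
for n in ["scene","side","wrist"]:
    print(n,calibration(n))
    cv2.imwrite(f"pics/{n}0.png",camera(n)[:,:,::-1])
E
```

```text
pics
{'time': 0.0, 'q': array([70.3025,  5.0107, 10.0324, 95.0984, -0.0004, 89.9992]), 'qd': array([ 0.0323, -0.0181,  0.026 ,  0.0227, -0.0287, -0.0407]), 'joint_efforts': array([  0.0004, -52.0394,  46.4795,   0.0165,  -0.0001,   0.    ]), 'ee_pos': array([0.1853, 0.5176, 0.2476]), 'tcp_rot': array([-179.9232,    0.0004,  160.3034]), 'wrist_force': array([ 0.0703,  0.0487, -0.6127]), 'torque': array([ 0.0298, -0.0012, -0.0739]), 'opening': 0.08536852167809521}
0.017
scene {'intrinsics': array([[619.426 ,   0.    , 309.7913],
       [  0.    , 619.426 , 236.6708],
       [  0.    ,   0.    ,   1.    ]]), 'T': array([[ 0.6223,  0.6709, -0.4033,  1.0155],
       [ 0.7827, -0.5265,  0.3319, -0.3649],
       [ 0.0104, -0.5222, -0.8528,  0.98  ],
       [ 0.    ,  0.    ,  0.    ,  1.    ]])}
side {'intrinsics': array([[547.3143,   0.    , 326.0231],
       [  0.    , 547.3143, 238.626 ],
       [  0.    ,   0.    ,   1.    ]]), 'T': array([[ 0.9704, -0.1497,  0.1894,  0.4131],
       [-0.2412, -0.6311,  0.7372, -0.7372],
       [ 0.0092, -0.7611, -0.6486,  0.7194],
       [ 0.    ,  0.    ,  0.    ,  1.    ]])}
wrist {'intrinsics': array([[333.3736,   0.    , 318.4273],
       [  0.    , 333.3736, 248.4673],
       [  0.    ,   0.    ,   1.    ]]), 'mount': array([[-0.0007, -0.9457, -0.325 ,  0.0846],
       [ 1.    , -0.0009,  0.0002, -0.0005],
       [-0.0005, -0.325 ,  0.9457, -0.1245],
       [ 0.    ,  0.    ,  0.    ,  1.    ]])}
```

View pics/scene0.png

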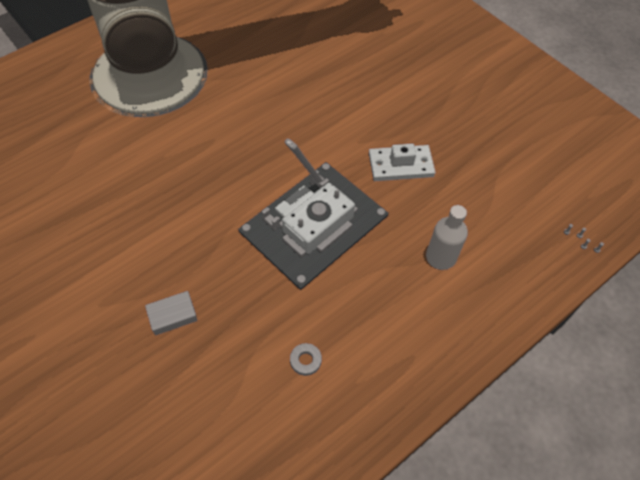

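View pics/side0.png

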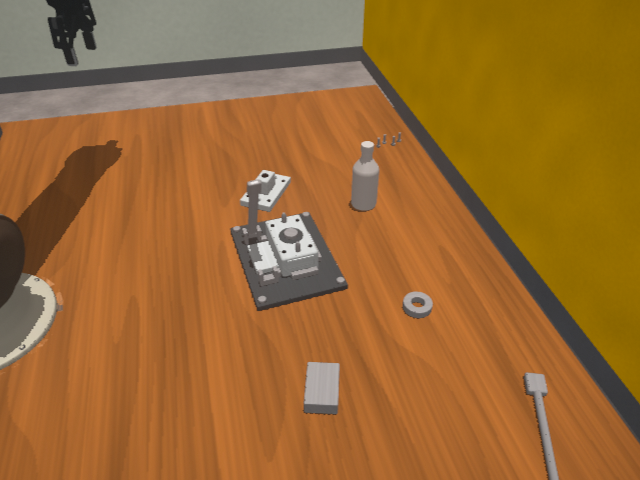

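View pics/wrist0.png

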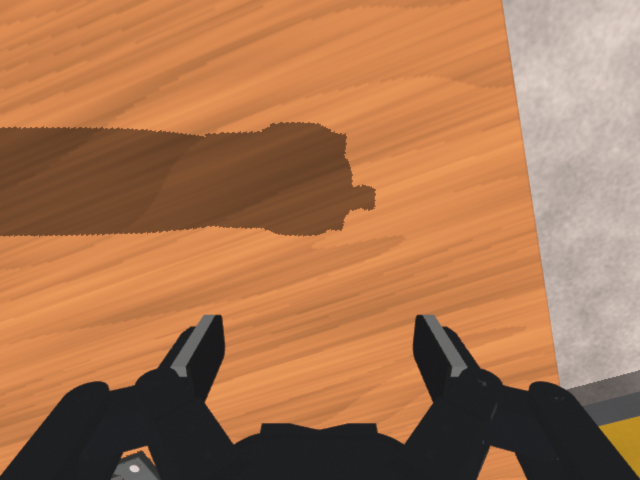

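```bash
python3 - <<'E'
import cv2
a=cv2.imread("pics/scene0.png")[130:290,230:445]
cv2.imwrite("pics/s0z.png",cv2.resize(a,None,fx=3.7,fy=3.7,interpolation=cv2.INTER_CUBIC))
a=cv2.imread("pics/side0.png")[160:310,220:355]
cv2.imwrite("pics/d0z.png",cv2.resize(a,None,fx=4,fy=4,interpolation=cv2.INTER_CUBIC))
E
```

```text
(no output)
```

View pics/s0z.png

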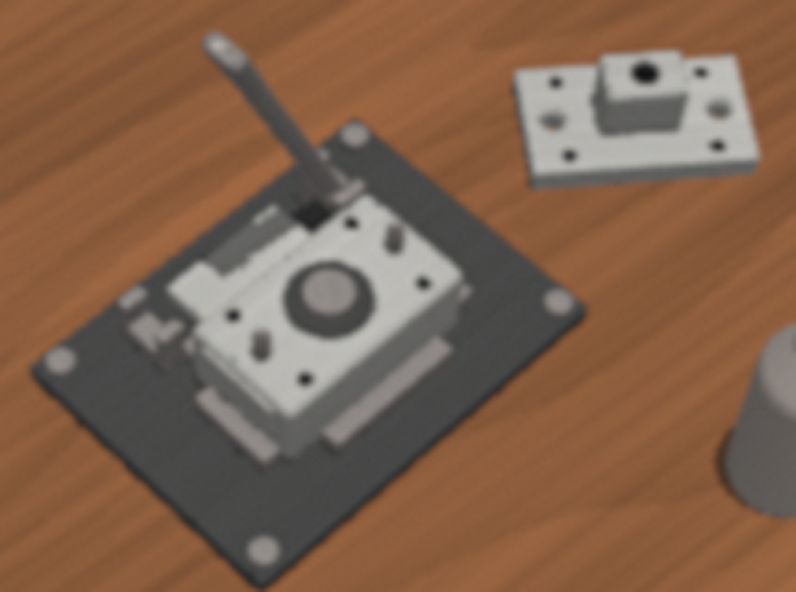

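View pics/d0z.png

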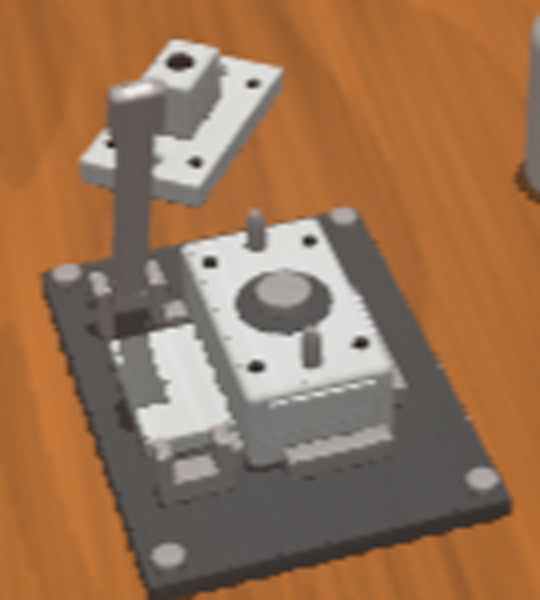

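```bash
cat > h.py <<'E'
import numpy as np, cv2
from scipy.optimize import least_squares
from workcell import *
np.set_printoptions(precision=4,suppress=True)
def proj(n,P):
    c=calibration(n);T=np.linalg.inv(c["T"]);p=np.atleast_2d(P)@T[:3,:3].T+T[:3,3]
    q=p@c["intrinsics"].T;return q[:,:2]/q[:,2:]
def S(p): return (np.array(p,float)+.5)/3.7-.5+[230,130]
def D(p): return (np.array(p,float)+.5)/4-.5+[220,160]
def R(a): c,s=np.cos(a),np.sin(a);return np.array([[c,-s],[s,c]])
def pl(x,L):
    L=np.array(L,float)/1000
    return np.c_[L[:,:2]@R(x[2]).T+x[:2],L[:,2]]
E
cat > fit.py <<'E'
from h import *
def fit(name,ls,ps,ld,pd,x0,fixed_off=False):
    def f(x):
        return np.r_[(proj("scene",pl(x,ls))-S(ps)).ravel(),(proj("side",pl(x,ld))-D(pd)).ravel()]
    r=least_squares(f,x0,loss='soft_l1');x=r.x
    print(name,x[:2],np.degrees(x[2]));print(r.fun.reshape(-1,2));return x
C=[(-85,-115,12),(-85,115,12),(85,115,12),(85,-115,12)]
F=fit("fix",C,[(33,370),(354,118),(585,308),(260,578)],C,[(148,588),(42,272),(350,212),(512,500)],[.5,0,0])
H=[(-35,-60,57),(-35,60,57),(35,60,57),(35,-60,57),(0,-45,77),(0,45,77)]
Hh=fit("hous",H,[(195,333),(372,195),(463,275),(290,415),(263,333),(396,230)],H,[(246,403),(185,252),(320,222),(394,372),(312,332),(256,213)],[.5,0,0])
V=[(-35,-60,14),(-35,60,14),(35,60,14),(35,-60,14)]
Vs=[(-60,35,14),(60,35,14),(60,-35,14),(-60,-35,14),(0,0,48)]
vs=[(515,72),(738,57),(760,160),(532,178),(645,73)]
# local: x along plate 120 in scene's horizontal -> swap: treat local (y,-x)
cs=[(-35,-60,14),(-35,60,14),(35,60,14),(35,-60,14),(0,0,48)]
for g in (0,.5,1,-.5):
    K=fit("cover",cs,vs,[(-35,-60,14),(35,-60,14),(35,60,14),(0,0,48)],[(83,160),(203,187),(284,70),(180,62)],[.5,.2,g])
def tip(a,d=182,h=0):
    L=[(-62,62-d*np.cos(a)*1+h*np.sin(a),30+d*np.sin(a)+h*np.cos(a))]
    return pl(F,L)
def f(a): return np.r_[(proj("scene",tip(a[0]))-S([(218,44)])).ravel(),(proj("side",tip(a[0]))-D([(137,94)])).ravel()]
r=least_squares(f,[1.1]);print("strap",r.x,r.fun, "tip",tip(r.x[0]))
E
python3 fit.py
```

```text
fix [0.5327 0.0397] 5.365273558080859
[[-2.2276 -1.9228]
 [-0.2837 -1.2666]
 [ 0.7028 -0.8374]
 [-0.3598  1.63  ]
 [ 0.2566  0.2672]
 [-0.3937 -0.205 ]
 [ 2.0335 -1.4899]
 [ 0.6555 -0.2182]]
hous [0.5458 0.0397] 4.8001838167508595
[[-2.2657 -1.596 ]
 [-1.7488 -1.2623]
 [ 0.6433  0.0011]
 [-1.0344  0.9569]
 [-1.1322 -0.4691]
 [-0.2253 -1.2766]
 [ 0.8294 -0.4352]
 [-0.2311 -2.5423]
 [ 0.6069 -1.9096]
 [ 1.1335 -0.8524]
 [ 0.5057 -0.4014]
 [ 1.0981  0.1225]]
cover [0.5324 0.264 ] -33.236733784689704
[[ 0.1238 -0.2556]
 [-1.2059 -0.0455]
 [-0.3412 -0.2471]
 [ 0.6016 -0.9965]
 [-0.132   0.2091]
 [ 0.0785  0.1474]
 [-0.179   0.0753]
 [ 0.7302 -0.4293]
 [ 1.0508  0.0056]]
cover [0.5324 0.264 ] -33.236734273653674
[[ 0.1238 -0.2556]
 [-1.2059 -0.0455]
 [-0.3412 -0.2471]
 [ 0.6016 -0.9965]
 [-0.132   0.2091]
 [ 0.0785  0.1474]
 [-0.179   0.0753]
 [ 0.7302 -0.4293]
 [ 1.0508  0.0056]]
cover [0.5324 0.264 ] -33.236734126000016
[[ 0.1238 -0.2556]
 [-1.2059 -0.0455]
 [-0.3412 -0.2471]
 [ 0.6016 -0.9965]
 [-0.132   0.2091]
 [ 0.0785  0.1474]
 [-0.179   0.0753]
 [ 0.7302 -0.4293]
 [ 1.0508  0.0056]]
cover [0.5324 0.264 ] -33.236735043844185
[[ 0.1238 -0.2556]
 [-1.2059 -0.0455]
 [-0.3412 -0.2471]
 [ 0.6016 -0.9965]
 [-0.132   0.2091]
 [ 0.0785  0.1474]
 [-0.179   0.0753]
 [ 0.7302 -0.4293]
 [ 1.0508  0.0056]]
strap [1.1618] [-4.584  -2.5981 -6.7012  0.6002] tip [[0.4719 0.0236 0.197 ]]
```

```bash
cat >> fit.py <<'E'
print('---')
F=np.array([.5455,.0397,np.radians(5.1)])
r=least_squares(f,[1.1]);print("strap",r.x,r.fun, "tip",tip(r.x[0]))
for a in np.arange(r.x[0],-.05,-.15): print(round(a,2),tip(a,165,5)[0],tip(a,182,0)[0])
E
python3 fit.py | sed '1,/---/d'
```

```text
strap [1.168] [ 0.7304  1.5548  0.7313 -1.0418] tip [[0.4846 0.0249 0.1974]]
1.17 [0.4836 0.0361 0.1838] [0.4846 0.0249 0.1974]
1.02 [0.4856 0.0139 0.1731] [0.4867 0.0008 0.1849]
0.87 [ 0.4874 -0.0065  0.1591] [ 0.4887 -0.0212  0.1689]
0.72 [ 0.489  -0.0246  0.1423] [ 0.4904 -0.0406  0.1497]
0.57 [ 0.4904 -0.0399  0.123 ] [ 0.4919 -0.0569  0.1279]
0.42 [ 0.4915 -0.0522  0.1016] [ 0.493  -0.0697  0.1039]
0.27 [ 0.4923 -0.0612  0.0785] [ 0.4938 -0.0789  0.0782]
0.12 [ 0.4927 -0.0667  0.0544] [ 0.4943 -0.0841  0.0514]
-0.03 [ 0.4929 -0.0685  0.0297] [ 0.4944 -0.0852  0.0242]
```

Call:
apply_moves(
  rows=[
    [28.7,-39,4.5,0,0,-5.5,1],
    [28.7,-39,4.5,0,0,-5.5,1],
    [28.7,-39,4.5,0,0,-5.5,1],
    [28.7,-39,4.5,0,0,-5.5,1],
    [28.7,-39,4.5,0,0,-5.5,1],
    [28.7,-39,4.5,0,0,-5.5,1],
    [28.7,-39,4.5,0,0,-5.5,1],
    [28.7,-39,4.5,0,0,-5.5,1],
    [28.7,-39,4.5,0,0,-5.5,1],
    [28.7,-39,4.5,0,0,-5.5,1],
    [28.7,-39,4.5,0,0,-5.5,1],
    [28.7,-39,4.5,0,0,-5,1],
    [0,0,0,0,0,0,1],
    [0,0,0,0,0,0,1],
  ],
)

```text
time: 1.9
ee_pos: [0.5296, 0.0498, 0.3019]
tcp_rot: [-180.0, -0.0, 94.8]
wrist_force: [-1.5, -0.3, 0.4]
opening: -0.0
```

```bash
python3 - <<'E'
from h import *
o=get_obs();print(o['time'],o['q'],o['ee_pos'],o['tcp_rot'],o['wrist_force'])
np.save('w1.npy',np.r_[o['ee_pos'],o['tcp_rot']])
cv2.imwrite("pics/w1.png",camera("wrist")[:,:,::-1])
E
```

```text
1.9 [  5.3696   4.1129  15.204  101.1392   0.0129  90.5673] [0.5296 0.0498 0.3019] [-179.9518   -0.0125   94.8023] [-1.4783 -0.3217  0.3879]
```

View pics/w1.png

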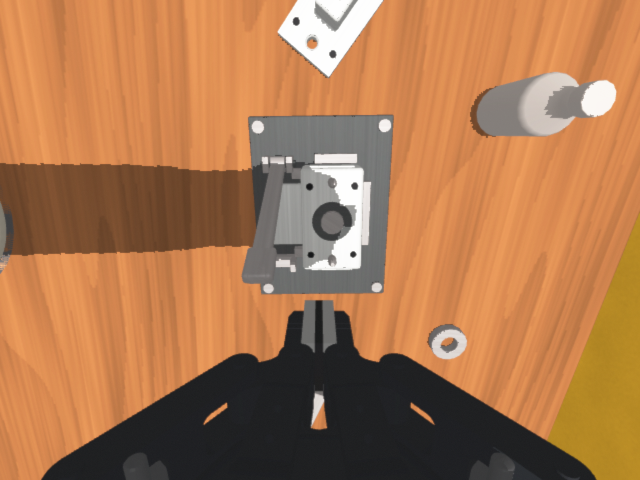

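```bash
python3 - <<'E'
import cv2
a=cv2.imread("pics/w1.png")[105:305,235:405]
cv2.imwrite("pics/w1z.png",cv2.resize(a,None,fx=3,fy=3,interpolation=cv2.INTER_CUBIC))
E
```

```text
(no output)
```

View pics/w1z.png

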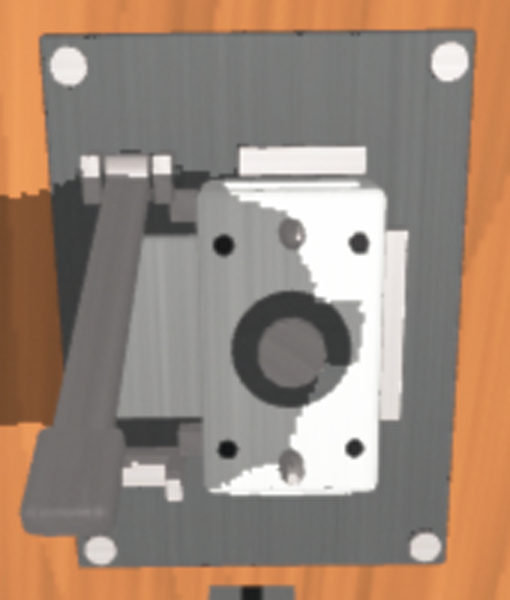

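```bash
cat >> h.py <<'E'
from scipy.spatial.transform import Rotation as Ro
def wproj(pose,P):
    c=calibration("wrist");T=np.eye(4);T[:3,:3]=Ro.from_euler('xyz',pose[3:],degrees=True).as_matrix();T[:3,3]=pose[:3]
    T=np.linalg.inv(T@c["mount"]);p=np.atleast_2d(P)@T[:3,:3].T+T[:3,3]
    q=p@c["intrinsics"].T;return q[:,:2]/q[:,2:]
def wfit(name,pose,L,px,x0):
    f=lambda x:(wproj(pose,pl(x,L))-px).ravel()
    r=least_squares(f,x0,loss='soft_l1');print(name,r.x[:2],np.degrees(r.x[2]));print(f(r.x).reshape(-1,2).round(1).tolist());return r.x
E
cat > f1.py <<'E'
from h import *
W=lambda p:(np.array(p,float)+.5)/3-.5+[235,105]
p=np.load('w1.npy')
h=wfit("h",p,[(-35,60,57),(35,60,57),(35,-60,57),(-35,-60,57),(0,0,65),(0,45,77),(0,-45,77)],W([(198,183),(387,183),(378,492),(203,492),(292,352),(291,240),(291,475)]),[.54,.04,.1])
f=wfit("f",p,[(-85,115,12),(85,115,12),(85,-115,12),(-85,-115,12)],W([(40,36),(475,30),(445,565),(80,567)]),[.54,.04,.1])
F=h
for a in (1.0,1.1,1.15,1.2,1.25,1.3):
    L=[(-62+s,62-182*np.cos(a)+5*np.sin(a)*k,30+182*np.sin(a)+5*np.cos(a)*k) for s in(-12,12) for k in (1,-1)]
    print(a,((wproj(p,pl(F,L))+.5-[235,105])*3-.5).round(0).tolist())
E
python3 f1.py
```

```text
h [0.544  0.0421] 5.188328330082445
[[-1.2, 0.6], [0.6, 0.1], [-0.2, 0.0], [-0.3, 0.4], [-0.2, -0.2], [0.8, -2.1], [0.3, 0.3]]
f [0.5329 0.0394] 5.448849745990962
[[-1.0, -0.5], [1.0, -0.4], [0.7, 0.8], [-0.8, 1.4]]
1.0 [[31.0, 582.0], [38.0, 600.0], [121.0, 581.0], [125.0, 600.0]]
1.1 [[19.0, 541.0], [26.0, 565.0], [113.0, 541.0], [117.0, 564.0]]
1.15 [[13.0, 517.0], [20.0, 544.0], [110.0, 517.0], [114.0, 543.0]]
1.2 [[7.0, 491.0], [14.0, 520.0], [106.0, 490.0], [110.0, 519.0]]
1.25 [[1.0, 462.0], [8.0, 493.0], [102.0, 461.0], [106.0, 493.0]]
1.3 [[-5.0, 430.0], [2.0, 465.0], [99.0, 429.0], [103.0, 464.0]]
```

```bash
python3 - <<'E'
from h import *
F=np.array([.5447,.041,np.radians(5.2)])
c=np.array([529.6,49.8,301.9])
w=[]
for a in [1.3,1.2,1.1,1.0,.9,.8,.7,.6,.5,.4,.3,.2,.1,.05,0]:
    d=160;h=5
    L=[(-62,62-d*np.cos(a)+h*np.sin(a)+11,30+d*np.sin(a)+h*np.cos(a)+17)]
    w.append(pl(F,L)[0]*1000);print(a,w[-1].round(1))
print(np.diff(w,axis=0).round(1))
E
```

```text
1.3 [479.8  70.3 202.5]
1.2 [481.2  55.  197.9]
1.1 [482.5  40.2 191.9]
1.0 [483.8  26.2 184.3]
0.9 [485.   12.9 175.4]
0.8 [486.1   0.6 165.3]
0.7 [487.1 -10.6 153.9]
0.6 [488.1 -20.6 141.5]
0.5 [488.8 -29.4 128.1]
0.4 [489.5 -36.7 113.9]
0.3 [490.1 -42.7  99.1]
0.2 [490.5 -47.1  83.7]
0.1 [490.7 -50.   67.9]
0.05 [490.8 -50.8  60. ]
0 [490.8 -51.3  52. ]
[[  1.4 -15.3  -4.6]
 [  1.3 -14.7  -6.1]
 [  1.3 -14.1  -7.5]
 [  1.2 -13.2  -8.9]
 [  1.1 -12.3 -10.2]
 [  1.  -11.2 -11.4]
 [  0.9 -10.  -12.4]
 [  0.8  -8.7 -13.4]
 [  0.7  -7.4 -14.2]
 [  0.5  -5.9 -14.9]
 [  0.4  -4.4 -15.4]
 [  0.3  -2.9 -15.7]
 [  0.1  -0.8  -8. ]
 [  0.   -0.4  -8. ]]
```

Call:
apply_moves(
  rows=[
    [0,25,0,0,0,0,1],
    [-25,0,-50,0,0,0,1],
    [-25,0,-51,0,0,0,1],
    [1,-10,-2,0,0,0,1],
    [1,-10,-2,0,0,0,1],
    [1.3,-14.7,-6.1,0,0,0,1],
    [1.3,-14.1,-7.5,0,0,0,1],
    [1.2,-13.2,-8.9,0,0,0,1],
    [1.1,-12.3,-10.2,0,0,0,1],
    [1,-11.2,-11.4,0,0,0,1],
    [0.9,-10,-12.4,0,0,0,1],
    [0.8,-8.7,-13.4,0,0,0,1],
    [0.7,-7.4,-14.2,0,0,0,1],
    [0.5,-5.9,-14.9,0,0,0,1],
    [0.4,-4.4,-15.4,0,0,0,1],
  ],
)

```text
time: 3.82
ee_pos: [0.4909, -0.0474, 0.0818]
tcp_rot: [-180.0, -0.0, 94.8]
wrist_force: [0.1, 1.0, -0.0]
opening: 0.0001
```

```bash
python3 - <<'E'
from h import *
o=get_obs();print(o['time'],o['q'],o['ee_pos'],o['tcp_rot'],o['wrist_force'])
a=camera("side")[160:310,200:360,::-1]
cv2.imwrite("pics/d1.png",cv2.resize(a,None,fx=4,fy=4))
E
```

```text
3.825 [ -5.5113  -2.6863 -16.1371  76.5596  -0.0001  79.685 ] [ 0.4909 -0.0474  0.0818] [-179.9897   -0.0018   94.8037] [ 0.1277  0.9952 -0.011 ]
```

View pics/d1.png

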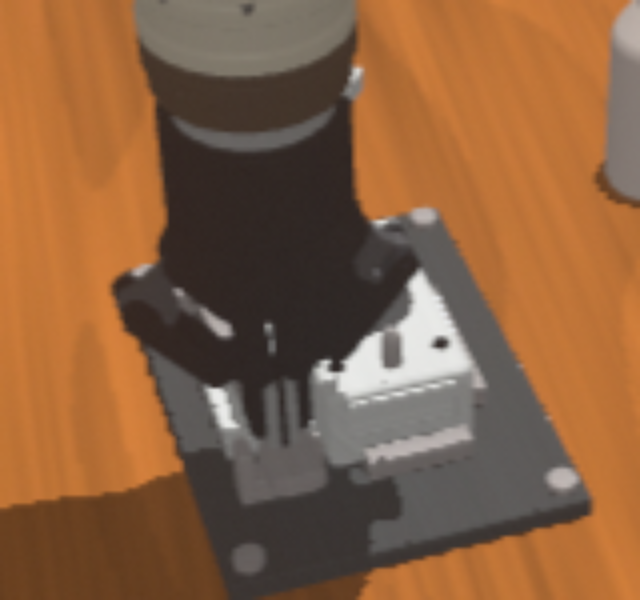

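Call:
apply_moves(
  rows=[
    [0.2,-2,-13,0,0,0,1],
    [0,-1,-10,0,0,0,1],
    [0,0,-5,0,0,0,1],
    [0,0,-2,0,0,0,1],
    [0,0,-1.5,0,0,0,1],
    [0,0,-1,0,0,0,1],
    [0,0,0,0,0,0,1],
  ],
)

```text
time: 4.75
ee_pos: [0.4913, -0.05, 0.0519]
tcp_rot: [179.9, 0.0, 94.8]
wrist_force: [-5.3, 1.6, 11.5]
opening: 0.0002
```

```bash
python3 - <<'E'
from h import *
o=get_obs();print(o['time'],o['q'],o['ee_pos'],o['tcp_rot'],o['wrist_force'])
E
```

```text
4.75 [ -5.8133  -1.851  -18.6892  73.1046   0.0073  79.377 ] [ 0.4913 -0.05    0.0519] [179.9425   0.0034  94.8098] [-5.2676  1.5865 11.4596]
```

Call:
apply_moves(
  rows=[
    [0,0,20,0,0,0,1],
    [0,0,50,0,0,0,1],
    [0,0,60,0,0,0,0.5],
    [5,35,40,0,0,-5,0],
    [5,35,25,0,0,-5,0],
    [5,35,0,0,0,-5,0],
    [5,35,0,0,0,-5,0],
    [5,35,0,0,0,-5,0],
    [5,35,0,0,0,-5,0],
    [5,35,0,0,0,-5,0],
    [5,35,0,0,0,-3,0],
    [1,20,0,0,0,0,0],
    [0,0,0,0,0,0,0],
    [0,0,0,0,0,0,0],
  ],
)

```text
time: 6.5
ee_pos: [0.5321, 0.2492, 0.2456]
tcp_rot: [180.0, 0.0, 56.8]
wrist_force: [0.3, -0.1, 0.6]
opening: 0.0852
```

```bash
python3 - <<'E'
from h import *
o=get_obs();print(o['time'],o['q'],o['ee_pos'],o['tcp_rot'],o['wrist_force'])
np.save('w2.npy',np.r_[o['ee_pos'],o['tcp_rot']])
cv2.imwrite("pics/w2.png",camera("wrist")[:,:,::-1])
a=camera("side")[160:310,220:360,::-1]
cv2.imwrite("pics/d2.png",cv2.resize(a,None,fx=4,fy=4,interpolation=cv2.INTER_CUBIC))
E
```

```text
6.5 [ 25.1012  10.2102  15.5713  95.3656  -0.0145 148.2762] [0.5321 0.2492 0.2456] [179.9899   0.0114  56.825 ] [ 0.2691 -0.0563  0.5693]
```

View pics/w2.png

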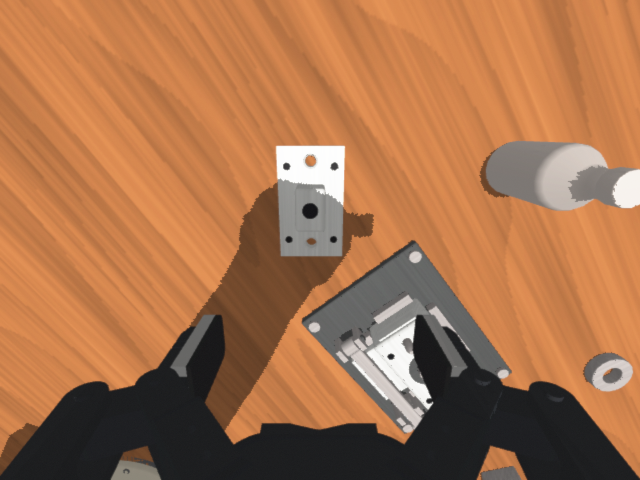

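View pics/d2.png

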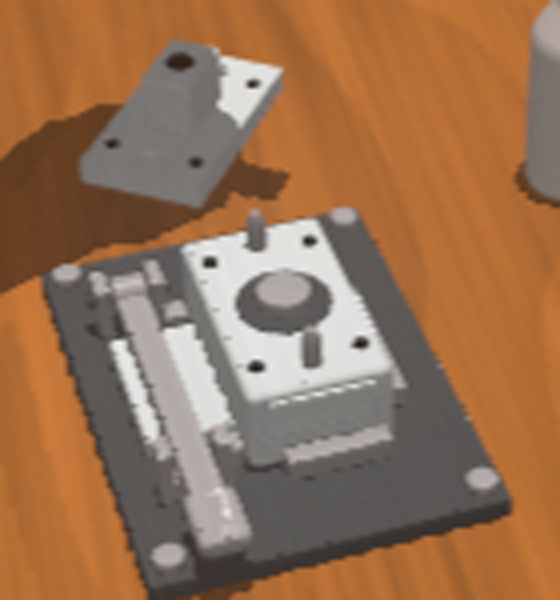

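```bash
python3 - <<'E'
import cv2
a=cv2.imread("pics/w2.png")[135:267,260:360]
cv2.imwrite("pics/w2z.png",cv2.resize(a,None,fx=4.5,fy=4.5,interpolation=cv2.INTER_CUBIC))
E
```

```text
(no output)
```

View pics/w2z.png

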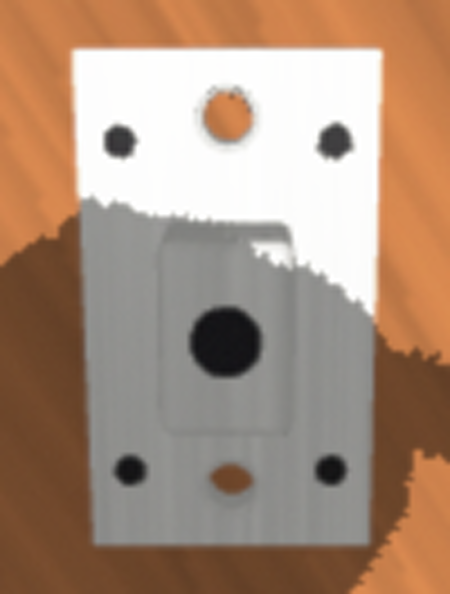

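```bash
python3 - <<'E'
from h import *
W=lambda p:(np.array(p,float)+.5)/4.5-.5+[260,135]
p=np.load('w2.npy')
x=wfit("c",p,[(-35,60,14),(35,60,14),(35,-60,14),(-35,-60,14),(0,0,48)],W([(72,50),(382,50),(370,546),(94,546),(226,342)]),[.53,.26,-.58])
print((x[:2]-p[:2])*1000)
E
```

```text
c [0.5308 0.2641] -33.115543774237416
[[0.2, 0.0], [-0.1, -0.1], [0.0, -0.1], [-0.1, 0.0], [0.0, 0.1]]
[-1.2827 14.9217]
```

Call:
apply_moves(
  grip_force=100,
  rows=[
    [-1.3,15,-40,0,0,0,0],
    [0,0,-50,0,0,0,0],
    [0,0,-50,0,0,0,0],
    [0,0,-40,0,0,0,0],
    [0,0,-20,0,0,0,0],
    [0,0,-12.5,0,0,0,0],
    [0,0,0,0,0,0,0],
    [0,0,0,0,0,0,1],
    [0,0,0,0,0,0,1],
    [0,0,0,0,0,0,1],
    [0,0,0,0,0,0,1],
    [0,0,0,0,0,0,1],
    [0,0,0,0,0,0,1],
    [0,0,0,0,0,0,1],
  ],
)

```text
time: 8.35
ee_pos: [0.5314, 0.2652, 0.0339]
tcp_rot: [180.0, -0.1, 56.8]
wrist_force: [-0.6, -0.9, 5.9]
opening: 0.0286
```

```bash
python3 - <<'E'
from h import *
o=get_obs();print(o['time'],o['ee_pos'],o['tcp_rot'],o['wrist_force'],o['opening'])
np.save('w3.npy',np.r_[o['ee_pos'],o['tcp_rot']])
cv2.imwrite("pics/w3.png",camera("wrist")[:,:,::-1])
E
```

```text
8.35 [0.5314 0.2652 0.0339] [179.9522  -0.0802  56.8029] [-0.5639 -0.8606  5.9088] 0.028639400546548836
```

View pics/w3.png

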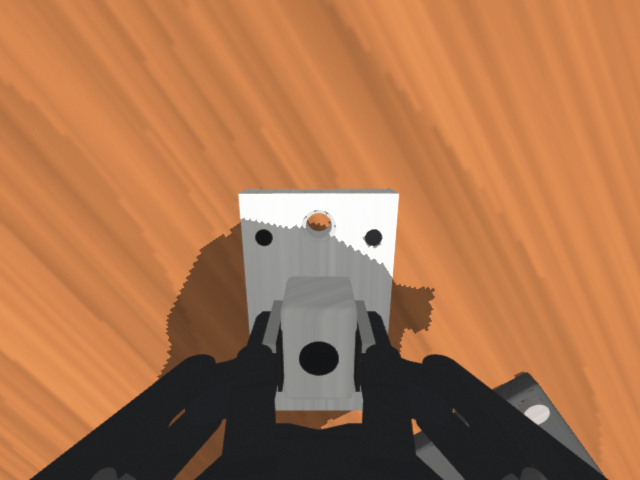

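```bash
python3 - <<'E'
from h import *
a=cv2.imread("pics/w3.png")
cv2.imwrite("pics/w3z.png",cv2.resize(a[175:265,225:415],None,fx=4,fy=4,interpolation=cv2.INTER_CUBIC))
p=np.load('w3.npy')
x=wfit("c",p,[(-35,60,14),(35,60,14),(0,0,48),(0,45,14)],[(239.5,194),(398,194),(319,358.5),(318.5,222)],[.53,.26,-.58])
R_=Ro.from_euler('xyz',p[3:],degrees=True).as_matrix()
print(R_.T@np.r_[x[:2]-p[:2],0]*1000)
E
```

```text
c [0.5306 0.2647] -33.12656963169524
[[-1.6, -0.7], [1.3, -1.0], [-0.1, 0.7], [0.2, 4.6]]
[-0.8733 -0.4263 -0.0016]
```

View pics/w3z.png

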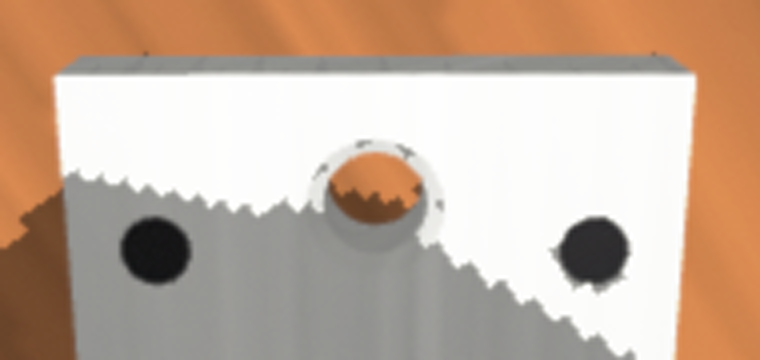

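Call:
apply_moves(
  rows=[
    [0,0,10,0,0,0,1],
    [0,0,40,0,0,0,1],
    [0,0,50,0,0,0,1],
    [0,0,50,0,0,0,1],
    [2,-20,46,0,0,0,1],
    [2,-34,20,0,0,4.2,1],
    [2.5,-34,0,0,0,4.5,1],
    [2.5,-34,0,0,0,4.5,1],
    [2.5,-34,0,0,0,5,1],
    [2.5,-34,0,0,0,5,1],
    [2.5,-34,0,0,0,5,1],
    [2.5,-34,0,0,0,5,1],
    [2.5,-34,0,0,0,5,1],
    [1,-30,0,0,0,0,1],
    [0,-16,0,0,0,0,1],
    [0,0,0,0,0,0,1],
    [0,0,0,0,0,0,1],
    [0,0,0,0,0,0,1],
  ],
)

```text
time: 10.65
ee_pos: [0.5534, -0.0722, 0.2489]
tcp_rot: [-180.0, -0.0, 95.1]
wrist_force: [-1.2, -0.3, -4.0]
opening: 0.0285
```

```bash
python3 - <<'E'
from h import *
o=get_obs();print(o['time'],o['ee_pos'],o['tcp_rot'],o['wrist_force'],o['opening'])
np.save('w4.npy',np.r_[o['ee_pos'],o['tcp_rot']])
a=camera("wrist")[:,:,::-1];cv2.imwrite("pics/w4.png",a)
cv2.imwrite("pics/w4z.png",cv2.resize(a[0:200,230:410],None,fx=3,fy=3,interpolation=cv2.INTER_CUBIC))
cv2.imwrite("pics/w4y.png",cv2.resize(a[160:380,220:420],None,fx=2.7,fy=2.7,interpolation=cv2.INTER_CUBIC))
E
```

```text
10.65 [ 0.5534 -0.0722  0.2489] [-179.9974   -0.0127   95.064 ] [-1.2346 -0.2939 -4.0472] 0.028540760551041964
```

View pics/w4.png

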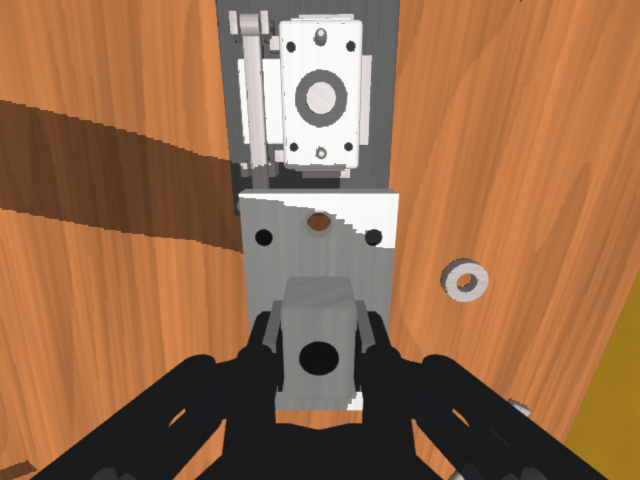

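View pics/w4z.png

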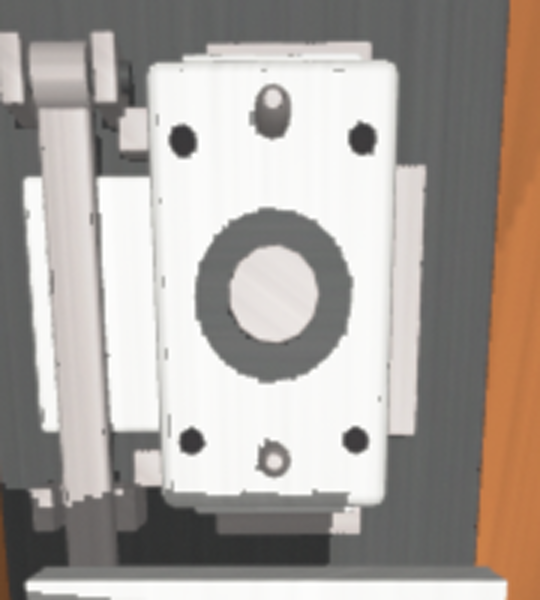

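View pics/w4y.png

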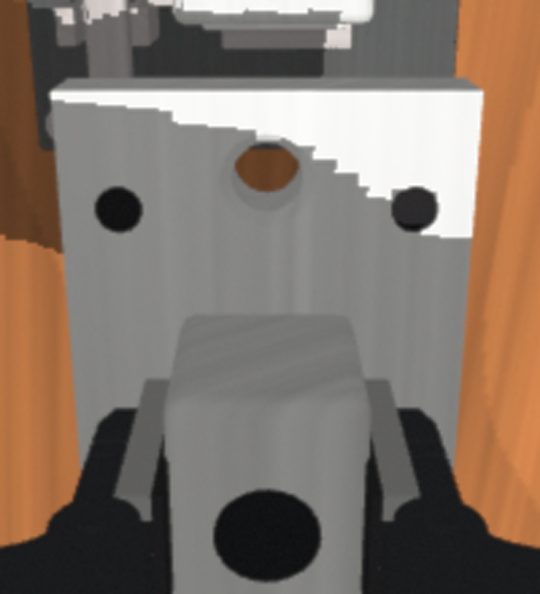

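```bash
cat > f4.py <<'E'
from h import *
p=np.load('w4.npy')
Z=lambda q:(np.array(q,float)+.5)/3-.5+[230,0]
R_=Ro.from_euler('xyz',p[3:],degrees=True).as_matrix()
L=np.array([(-35,60,57),(35,60,57),(35,-60,57),(-35,-60,57),(0,0,65),(0,0,57),(0,45,77),(0,-45,77)],float)
px=Z([(149,64),(397,64),(384,502),(165,498),(274,293),(274,295),(272,97),(274,461)])
def fit(L,px,x0,zf,w):
    def f(x):
        P=pl(x,L);P[:,2]+=x[3]*zf
        return ((wproj(p,P)-px)*w).ravel()
    r=least_squares(f,list(x0)+[0],loss='soft_l1');x=r.x
    print(x[:2],np.degrees(x[2]),x[3]*zf,f(x).reshape(-1,2).round(1).tolist());return x
Lc=np.array([(-35,60,14),(35,60,14),(0,0,48),(0,45,14)],float);Lc[:,2]+=(p[2]-.0339)*1000
pc=np.array([(239.2,193.9),(398.6,193.9),(318.8,358.3),(318.6,223)])
for zf in (0,1):
    print(zf); h=fit(L,px,[.544,.04,.09],zf,1); c=fit(Lc,pc,[p[0],p[1],.09],zf,1)
    print("offset c-tcp tool",R_.T@np.r_[c[:2]-p[:2],0]*1000,"shift",(h[:2]-c[:2])*1000,np.degrees(h[2]-c[2]))
E
python3 f4.py
```

```text
0
[0.5445 0.0405] 5.465963772471614 0.0 [[-2.1, -2.9], [1.5, -3.7], [1.2, 1.8], [-1.3, 3.7], [-0.2, 0.2], [-0.2, 0.5], [0.3, -0.1], [0.2, 0.2]]
[ 0.5527 -0.0726] 5.045178926567022 0.0 [[-1.2, -0.9], [0.9, -0.9], [-0.0, 0.8], [0.1, 3.5]]
offset c-tcp tool [-0.3505 -0.7044 -0.    ] shift [ -8.1846 113.0741] 0.420784845904592
1
[0.5446 0.0416] 5.253845477156348 -0.01128545547078269 [[-0.2, -0.3], [0.3, -0.7], [-0.2, -0.5], [-0.2, 1.2], [-0.1, 0.1], [-0.2, 0.4], [0.6, 2.4], [0.1, -1.9]]
[ 0.5528 -0.0731] 5.021773435013748 -0.0014199854569384514 [[-0.3, -0.3], [0.1, -0.3], [-0.0, -0.4], [0.2, 3.7]]
offset c-tcp tool [-0.8698 -0.7    -0.0002] shift [ -8.2172 114.7382] 0.23207204214260038
```

```bash
cat > f5.py <<'E'
from h import *
p=np.load('w4.npy')
Z=lambda q:(np.array(q,float)+.5)/3-.5+[230,0]
px=Z([(274,293),(274,295),(272,97),(274,461),(183,140),(362,138),(355.5,440),(191,440)])
def f(x):
    L=np.array([(0,0,65),(0,0,57),(0,45,77),(0,-45,77),(-x[3],x[4],57),(x[3],x[4],57),(x[3],-x[4],57),(-x[3],-x[4],57)])
    P=pl(x,L);P[:,2]+=x[5]
    return np.r_[(wproj(p,P)-px).ravel(),x[5]*300]
r=least_squares(f,[.544,.04,.09,26,45,0],x_scale=[1,1,1,100,100,1]);x=r.x;print("housing",x[:2],np.degrees(x[2]),x[3:],f(x)[:-1].reshape(-1,2).round(1).tolist())
# cover in w2 : predicted hole px vs seen
p2=np.load('w2.npy')
c2=[.5308,.2641,np.radians(-33.1)]
q=wproj(p2,pl(c2,[(0,45,14),(0,-45,14),(0,0,48),(26,45,14)]))
print(((q+.5-[260,135])*4.5-.5).round(0).tolist())
p3=np.load('w3.npy')
print(wproj(p3,pl(c2,[(0,45,14),(-35,60,14),(35,60,14),(0,0,48),(0,60,14)])).round(1).tolist())
E
python3 f5.py
```

```text
housing [0.5445 0.0406] 5.381913377849236 [24.8549 39.8873 -0.0003] [[-0.3, 0.1], [-0.3, 0.3], [0.3, -0.1], [0.0, -0.0], [-0.1, -0.2], [0.1, 0.1], [0.1, -0.2], [0.2, 0.1]]
[[228.0, 121.0], [232.0, 492.0], [227.0, 345.0], [341.0, 121.0]]
[[320.3, 228.4], [239.7, 195.2], [400.8, 194.9], [320.8, 361.0], [320.2, 195.1]]
```

```bash
cat > f6.py <<'E'
from h import *
def go(nm,p,px,L,x0,zs):
    def f(x):
        P=pl(x,L);P[:,2]+=x[3]
        return np.r_[(wproj(p,P)-px).ravel(),x[3]*zs]
    x=least_squares(f,list(x0)+[0]).x
    R_=Ro.from_euler('xyz',p[3:],degrees=True).as_matrix()
    print(nm,x[:2],np.degrees(x[2]),x[3],(R_.T@np.r_[x[:2]-p[:2],0]*1000).round(2),f(x)[:-1].reshape(-1,2).round(1).tolist());return x
W=lambda p:(np.array(p,float)+.5)/4.5-.5+[260,135]
V=lambda p:(np.array(p,float)+.5)/2.7-.5+[220,160]
p2=np.load('w2.npy');p4=np.load('w4.npy')
L2=[(-25,40,14),(25,40,14),(25,-40,14),(-25,-40,14),(0,0,48)]
L4=np.array([(-25,40,14),(25,40,14),(0,0,48)],float);L4[:,2]+=(p4[2]-.0339)*1000
for zs in(300,50):
    a=go("w2",p2,W([(120,141),(335,141),(331,470),(130,470),(226,342)]),L2,[.53,.26,-.58],zs)
    print((a[:2]-np.load('w3.npy')[:2])*1000)
    c=go("w4",p4,V([(118,209),(414,209),(267,535)]),L4,[.553,-.07,.09],zs)
    print("shift",(np.array([.5445,.0406])-c[:2])*1000,5.38-np.degrees(c[2]))
E
python3 f6.py
```

```text
w2 [0.5309 0.2647] -33.1613016097902 -0.0005131132208480628 [12.3 -9.5 -0. ] [[-0.1, -0.1], [0.1, -0.1], [-0.0, 0.1], [0.0, 0.1], [-0.1, 0.1]]
[-0.4997 -0.4802]
w4 [ 0.5526 -0.0729] 5.170994378752835 -0.001084551583692391 [-0.63 -0.83 -0.  ] [[0.1, 0.1], [0.1, -0.2], [-0.1, 0.1]]
shift [ -8.1216 113.5027] 0.20900562124716515
w2 [0.5308 0.2646] -33.160931175275934 -0.0012349037729487285 [12.16 -9.52 -0.  ] [[-0.0, 0.0], [0.1, -0.0], [-0.1, -0.0], [0.1, 0.0], [-0.1, 0.0]]
[-0.5907 -0.5862]
w4 [ 0.5526 -0.0729] 5.170960000157554 -0.0011884812395309534 [-0.68 -0.83 -0.  ] [[0.1, 0.1], [0.0, -0.2], [-0.1, 0.1]]
shift [ -8.1256 113.5493] 0.20903999984244592
```

Call:
apply_moves(
  rows=[
    [-2,30,0,0,0,0.2,1],
    [-3,40,-20,0,0,0,1],
    [-3.1,35,-40,0,0,0,1],
    [0,8.5,-40,0,0,0,1],
    [0,0,-30,0,0,0,1],
    [0,0,0,0,0,0,1],
    [0,0,0,0,0,0,1],
    [0,0,0,0,0,0,1],
    [0,0,0,0,0,0,1],
  ],
)

```text
time: 11.82
ee_pos: [0.5458, 0.0403, 0.12]
tcp_rot: [179.9, 0.0, 95.2]
wrist_force: [1.1, -0.1, -4.6]
opening: 0.0284
```

```bash
python3 - <<'E'
from h import *
o=get_obs();print(o['time'],o['ee_pos'],o['tcp_rot'],o['wrist_force'],o['opening'])
for n in("side","scene"):
    a=camera(n)[:,:,::-1]
    a=a[160:310,220:360] if n=="side" else a[130:290,230:400]
    cv2.imwrite(f"pics/{n}5.png",cv2.resize(a,None,fx=4,fy=4,interpolation=cv2.INTER_CUBIC))
E
```

```text
11.825 [0.5458 0.0403 0.12  ] [179.903    0.0024  95.1888] [ 1.0595 -0.0879 -4.6298] 0.02843966194536608
```

View pics/side5.png

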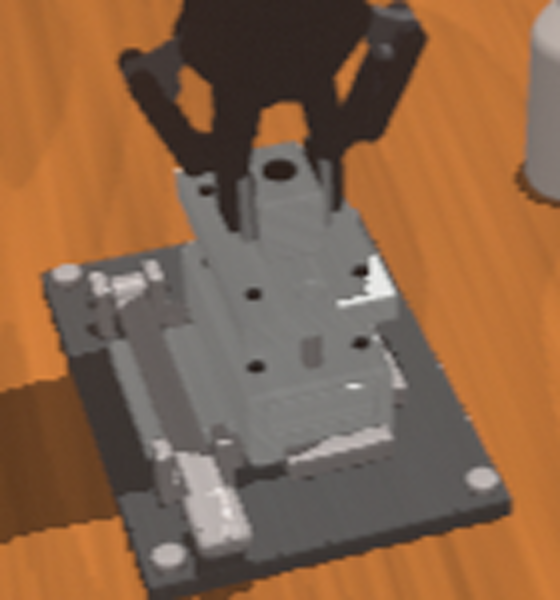

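View pics/scene5.png

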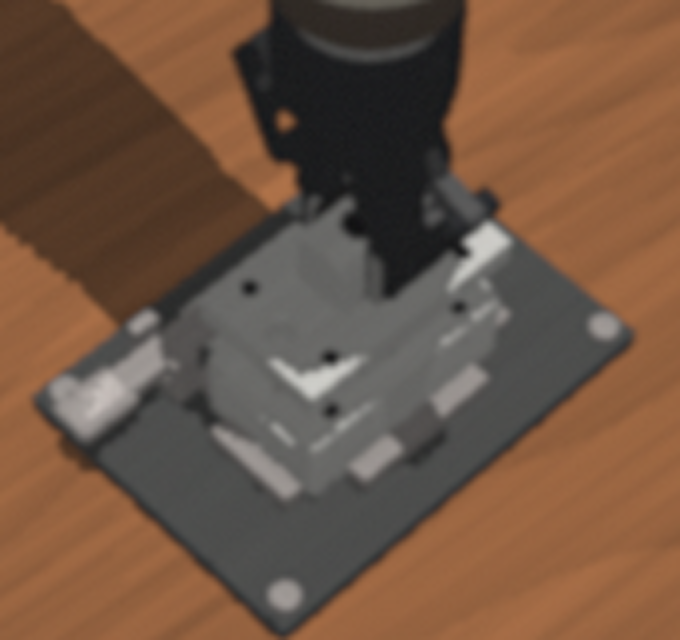

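Call:
apply_moves(
  rows=[
    [-0.5,1,-3,0,0,0.1,1],
    [0,0,-3,0,0,0,1],
    [0,0,-3,0,0,0,1],
    [0,0,-2,0,0,0,1],
    [0,0,-2,0,0,0,1],
    [0,0,-2,0,0,0,1],
    [0,0,0,0,0,0,1],
    [0,0,0,0,0,0,1],
  ],
)

```text
time: 12.92
ee_pos: [0.5448, 0.0414, 0.104]
tcp_rot: [180.0, -0.0, 95.3]
wrist_force: [-0.1, -0.2, -4.0]
opening: 0.0289
```

Call:
apply_moves(
  rows=[
    [0,0,-2,0,0,0,1],
    [0,0,-2,0,0,0,1],
    [0,0,-2,0,0,0,1],
    [0,0,-2,0,0,0,1],
    [0,0,0,0,0,0,1],
    [0,0,0,0,0,0,1],
  ],
)

```text
time: 13.68
ee_pos: [0.5448, 0.0414, 0.0962]
tcp_rot: [180.0, 0.0, 95.3]
wrist_force: [-2.8, 0.5, 2.6]
opening: 0.0285
```

Call:
apply_moves(
  rows=[
    [0,0,-2,0,0,0,1],
    [0,0,-2,0,0,0,1],
    [0,0,-1.2,0,0,0,1],
    [0,0,0,0,0,0,1],
    [0,0,0,0,0,0,1],
    [0,0,0,0,0,0,1],
  ],
)

```text
time: 14.42
ee_pos: [0.5448, 0.0414, 0.0909]
tcp_rot: [180.0, -0.0, 95.3]
wrist_force: [-3.9, -0.6, 5.9]
opening: 0.0289
```

Call:
apply_moves(
  grip_force=120,
  rows=[
    [0,0,-0.5,0,0,0,1],
    [0,0,-0.5,0,0,0,1],
    [0,0,-0.5,0,0,0,1],
    [0,0,0,0,0,0,1],
    [0,0,0,0,0,0,1],
    [0,0,0,0,0,0,1],
  ],
)

```text
time: 15.18
ee_pos: [0.5448, 0.0414, 0.0909]
tcp_rot: [179.9, 0.0, 95.3]
wrist_force: [-9.8, -1.5, 17.7]
opening: 0.0286
```

Call:
apply_moves(
  rows=[
    [-0.5,0,-0.5,0,0,0,1],
    [0,0,-0.7,0,0,0,1],
    [0,0,0,0,0,0,1],
    [0,0,0,0,0,0,1],
    [0,0,0,0,0,0,1],
    [0,0,0,0,0,0,1],
  ],
)

```text
time: 15.92
ee_pos: [0.5448, 0.0414, 0.0908]
tcp_rot: [179.8, 0.0, 95.3]
wrist_force: [-9.9, -1.4, 24.5]
opening: 0.0285
```

```bash
python3 - <<'E'
from h import *
o=get_obs();print(o['time'],o['ee_pos'],o['tcp_rot'],o['wrist_force'],o['torque'],o['opening'])
for n in("side","scene"):
    a=camera(n)[:,:,::-1]
    a=a[160:310,220:360] if n=="side" else a[130:290,230:400]
    cv2.imwrite(f"pics/{n}6.png",cv2.resize(a,None,fx=4,fy=4,interpolation=cv2.INTER_CUBIC))
cv2.imwrite("pics/w6.png",camera("wrist")[:,:,::-1])
o=get_obs();print(o['time'],o['ee_pos'],o['wrist_force'])
E
```

```text
15.925 [0.5448 0.0414 0.0908] [179.8325   0.0069  95.2988] [-9.8682 -1.4248 24.4511] [-0.1593  2.4841 -0.0339] 0.028506896693693263
16.075 [0.5448 0.0414 0.0909] [-9.8452 -0.278  24.9078]
```

View pics/side6.png

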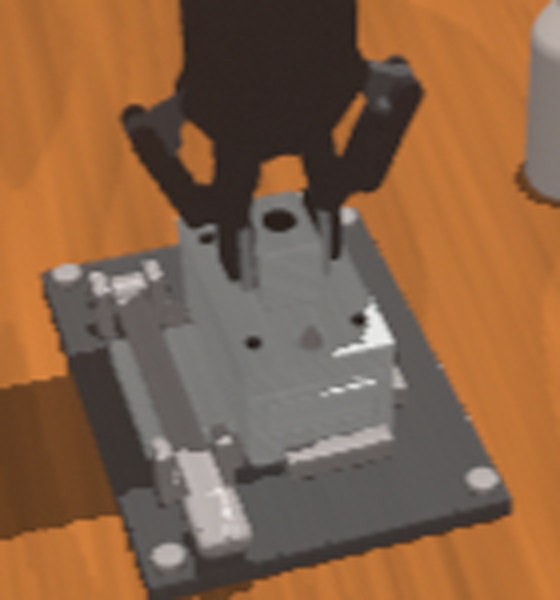

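View pics/scene6.png

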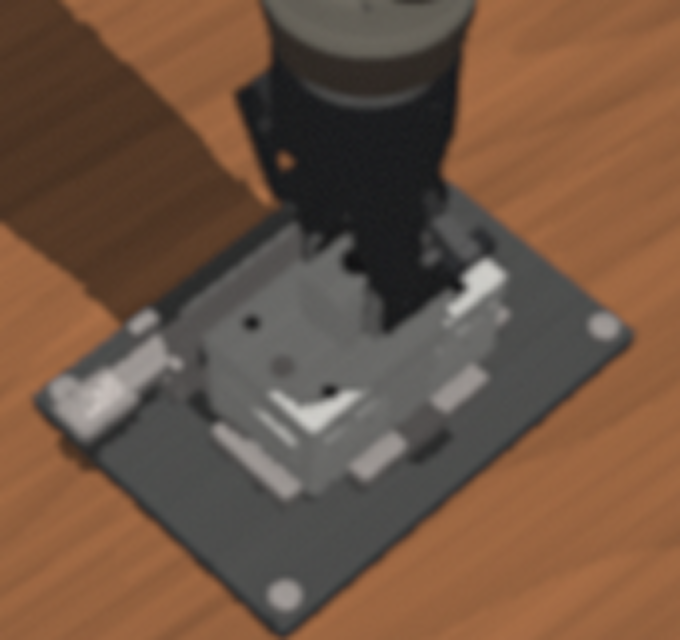

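View pics/w6.png

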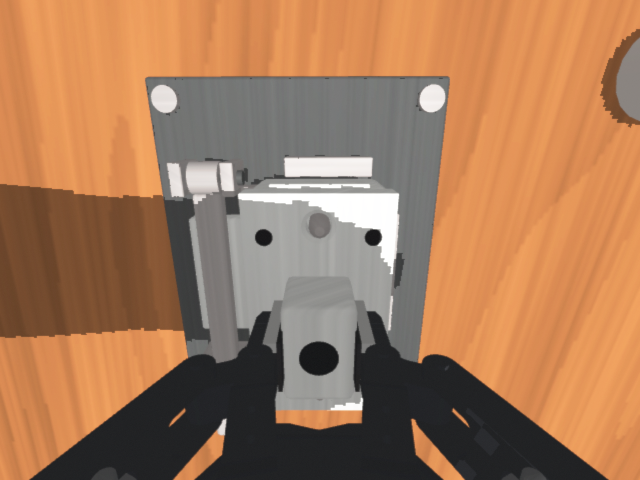

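The dowels show through the cover holes, the TCP is stopped at z = 0.0908 m against a predicted 0.0909 m for flush, and the strap lies in its catch, so I am handing in.

```bash
python3 - <<'E'
from workcell import *
print(job_done()); o=get_obs(); print(o['time'],o['ee_pos'],o['wrist_force'],o['opening'])
E
```

```text
the job is handed in; nothing more can be done
None
the job is handed in; nothing more can be done
```

I swung the strap down onto its stop, picked up the cover by its boss, fitted it over both dowels and pressed it shut. I handed the job in at about 16 s with the arm still holding it pressed; no verdict was reported.

**Last checks before hand-in:**
- **Strap:** it lay in its catch in the last pictures. When I closed it, the fingertips stopped at about 35 mm above the bench with 11.5 N of reaction, which matches closed.
- **Cover height:** the TCP stopped at z = 0.0908–0.0909 m as I pressed harder. Flush was predicted at 0.0909 m.
- **Dowels:** both the wrist and side pictures show a dowel through its hole.
- **Pressing force:** the wrist reads about 25 N upward, or about 29 N with the cover's weight added. With the plunger taking 11 N, that leaves roughly 18 N between the halves, by my estimate.
- **Grip:** set to 120 N, with the finger opening steady at 28.5 mm.
- **Bystanders:** I did not measure the bottle, bearing or block again, but I kept clear of all three and felt no contact with them.

**What disagreed:**
- **Sideways force:** about 10 N along -x stayed on the wrist while pressing. I put it down to the arm flexing and friction; moving 0.5 mm along -x did not relieve it.
- **Finger opening:** it reads 1.5 mm under the boss's stated 30 mm.
- **Edge measurements:** the housing's top-face outline disagreed with the dowel and screw-hole positions by 2–4 pixels, so I aligned on the dowels and holes. The cover's hole rim also disagreed with its edges.

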